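Index the bottle carriage to the next plunger hole

TASK

The blue carriage carries two pigment bottles and is locked on its rail by a spring plunger with a red knob. Pull the knob up to free it, slide the carriage toward the yellow end block and, feeling for the next hole, which is hidden under it, let the pin snap fully home there. Never force the pin hard against the side of a hole, keep both bottles standing in their pockets, leave the other things alone, and let go at the end.

Things in the scene. Friction and masses are not known exactly. Their poses are not given: they have to be found in the camera images.
- rail: Indexing slide fixed to the table: aluminium base 116 x 360 x 12 mm, two steel guide shafts, a grey end block at -y and a yellow end block at +y (blocks 46 mm high). Origin: centre of the underside, on the table. Its y axis is the slide direction, from the grey to the yellow block. At the start the plunger axis stands at x = 0, y = -100 mm in this frame. It turns at most 0.45 rad either way from the world axes.
- knob (a point): Centre of the plunger's red round knob, 26 mm diameter, 26 mm high, upright sides for about 18 mm; 97 mm above the table when the pin is home. Under it a 12 mm diameter steel neck, then a steel barrel of 19 to 24 mm diameter whose top is 29 mm below this point (16 mm below the knob's underside) with the pin home; the top of the carriage plate is 45 mm below this point. Moves with the carriage and with the pin. z up.
- plunger (a joint): How far the knob and pin are pulled up, m: 0 = pin fully home in a hole, 0.010 = pin tip just on top of the strip, 0.016 = end of travel. The spring pulls it down with about 6.5 N at 0 and 10 N at 0.014, so it snaps home by itself over a hole if nothing holds the knob up.
- carriage (a joint): How far the carriage has slid from its first hole toward the yellow block, m; 0 at the start, end stop at 0.105. It is locked, with about 1.5 mm of play either way, while the pin is in a hole. Sliding it with the pin riding on the strip takes about 2 to 4 N.
- index_strip: Steel index strip 24 mm wide lying in the middle of the rail under the carriage, top 30 mm above the table; origin at the rail's origin, same axes. The 8 mm flat-ended round pin fits its 11 mm holes, 10 mm deep. The next hole lies 48 to 84 mm beyond the first; where exactly differs each time, cannot be seen under the carriage and does not show in this pose. The strip is flat between the holes and sits on rubber cushions: it yields about 1 mm per 8 N of side push.
- carriage_mark (a point): Point on top of the blue carriage plate (108 x 190 x 12 mm, top 52 mm above the table) on the plunger axis. The plate reaches 40 mm behind this point (toward the grey block) and 150 mm ahead of it. The bottle pockets lie 118 mm ahead of it.
- bottle_blue: Blue dropper bottle, 29 mm diameter, 60 mm high, loose, standing in a 12 mm deep pocket of the white holder on the carriage. Origin: centre of its underside (54 mm above the table); z up.
- bottle_green: Green dropper bottle, 29 mm diameter, 60 mm high, loose in the other pocket. Origin: centre of its underside; z up.
- wax_tin: Bystander: white round tin, 58 mm diameter, 28 mm high. Origin: centre of underside.
- tape_mask: Bystander: beige roll of masking tape, 94 mm diameter, 24 mm high, lying flat. Origin: centre of underside.
- glue_bottle: Bystander: white glue bottle with red tip, 24 x 38 x 106 mm, upright. Origin: centre of underside.
Mind the look-alikes: they are no part of the job. Leave any orange look-alike of the bottle_blue alone.

How it is judged:
By the outcome, as a careful person would: the job done as asked, in the order asked, and still so for the second after the job is handed in, with the robot touching nothing.
It also fails if it takes over 38 s, if anything falls off the work surface, if the arm or the gripper's body presses on something with over 40 N, if the wrist force passes 120 N, or if a joint passes its speed limit or range.

ROBOT

A 6-joint arm with a two-finger parallel gripper is mounted at the origin on a cart in front of the work surface, level with it; the furniture and walls round the work are solid. World frame = base frame: x ahead of the robot, y to its left, z up, the work surface at z = 0. Lengths are in mm, angles in rad, forces in N, time in s.
With the tool pointing down it reaches from about 350 to 1000 mm from the base axis. Payload 7.1 kg.
Tool frame: the origin (TCP) lies on the centre line of the jaws, within the pads' length; the fingertips stand 14 mm ahead of it and the grasp point (between the pads) lies 5 mm behind it (r.tcp_to_tips is the distance from the TCP to the fingertips, in mm); z points along the fingers, y is the line along which they close (so a half turn about z gives the same grasp; the last joint's range is limited). The gripper opens to 85 mm and grips with 20 to 120 N. Pads are 22 mm wide; open, the fingers measure 114 mm over their backs; the gripper's body (76 mm by 85 mm) begins 54 mm behind the grasp point. The pads swing forward as they close: fully open they stand 13 mm farther back than shut.
Start: joints at [1.132, 0.423, 1.63, -0, 1.089, -0.019], TCP at [254.704, 570.728, 245.319] pointing down, gripper open.
Joint ranges: [-3, 3], [-0.9, 2.11], [0.09, 2.58], [-1.31, 4.45], [0.11, 2.69], [-2.54, 2.54]. Speed limits (rad/s): [2.39, 2.39, 3.01, 3.14, 3.14, 3.14].

INTERFACE

Orientations are given as [roll, pitch, yaw] about the fixed x, y, z axes, in that order (R = Rz(yaw) Ry(pitch) Rx(roll)).
In Python, from workcell import status, imaging, finish_job, r gives the robot as it stands. The module is installed in compiled form; this text tells all that it offers.
- The arm moves only by the tool apply_moves, never from a script. Its argument "targets" is a list that holds one entry, the list of rows, each a list of 5 numbers: the shift along the tool's x, y, z in units of 40 mm (1.0 is 40 mm), then the turn about the tool's z in degrees, then the opening, from 0 (shut) to 1 (fully open). In form: [[[tx, ty, tz, spin, jaw], ...]]. A call has 1 to 8 rows; each row shifts and turns the commanded pose from where the row before left it, along the tool's axes as they then stand; what a row does not reach is not made up. A row lasts 1/12 s, in which the tool goes at most 41.7 mm and 7.16 degrees, less where a joint would pass 70% of its speed; a pose out of reach is approached as far as the arm can. A call is refused whole if a number of a shift passes 1 or a number of a turn 7.16, either way. A call with a gripper value outside its range is refused whole. The fingers move at their own pace and stop on an object; "newtons" is the grip in N (left out, the last holds). Time passes only in rows, so rows that do not move let the fingers close. It gives the time, the measured TCP pose, the force, the opening and the grip force at its end, in the units of the state.
- status.read_state(): the state, without advancing time (a new reading comes with each control period).
- imaging.camera(name): name is "scene" or "top" or "wrist"; returns a dict with "color" (400x640x3 uint8, blue, green, red), "intrinsics" (3x3 intrinsics, pixels), "dist_coeffs" ([k1, k2, p1, p2, k3] as OpenCV has them; the pictures are not rectified), "rvec" (rotation vector, rad) and "tvec" (3), from world to camera coordinates, as OpenCV has them; the wrist camera has in their place "T_tool_cam" (4x4, takes a point from camera to tool coordinates, whose origin is the TCP and whose axes are the flange's). Camera axes: x right, y down, z forward; pixel columns grow to the right and rows downward; lengths in mm; the calibration is good to about 2 mm. A picture is of the moment at which its call begins: read the wrist's pose just before it. There is no depth.
- finish_job(): hands the job in; it is judged then, once.
The state is a dict: "clock": time; "joint_positions": joint angles; "joint_vel": joint speeds; "joint_efforts": joint torques, N m; "ee_pos": TCP position; "orientation": TCP orientation; "force": force on the tool from outside, world axes, zero at the start; "wrist_torque": the same for the moment, N m; "opening": finger opening in mm; "gripper_force": force on a finger pad.
Only numpy, scipy, OpenCV 4.12 (cv2) and the standard library are available. Lean on these libraries where they do the work, as an engineer would, in place of code of your own. Each camera call takes 0.05 s, during which the arm holds its last target. There are 200 camera calls.

## Working session

There is one attempt and no reset: what is moved stays moved. The work goes in short steps, Python scripts to look and compute and a tool call to move; the robot and the scene stay as the last step left them, time stands still between calls to the robot, and variables do not carry over. Pictures are saved under pics/ and viewed, at most 10 in all, crops included, and the job is handed in when it is done.

Besides the shell and the picture viewer there is one more tool, called after "Emit:" as a command line: name --argument value ..., lists and objects as JSON in quotes. apply_moves: Moves the arm, as the interface text tells. Its arguments: {"type":"object","properties":{"targets":{"type":"array","items":{"type":"array","items":{"type":"array","items":{"type":"number"}}}},"newtons":{"type":"number"}},"required":["targets"]}

```bash
mkdir -p pics; cat > h.py <<'E'
import numpy as np, cv2
from workcell import status, imaging, finish_job, r
def ray(c,u,v):
    p=cv2.undistortPoints(np.array([[[u,v]]],float),np.array(c["intrinsics"],float),np.array(c["dist_coeffs"],float))[0,0]
    R=cv2.Rodrigues(np.array(c["rvec"],float))[0]; t=np.array(c["tvec"],float).ravel()
    return -R.T@t, R.T@np.array([p[0],p[1],1.])
def onz(c,u,v,z):
    o,d=ray(c,u,v); return o+d*(z-o[2])/d[2]
E
python3 - <<'E'
from h import *
print(status.read_state())
a=imaging.camera("top");b=imaging.camera("scene")
np.save("top.npy",a,allow_pickle=True);np.save("scene.npy",b,allow_pickle=True)
cv2.imwrite("pics/top.png",a["color"]);cv2.imwrite("pics/scene.png",b["color"])
E
```

```text
{'clock': 0.0, 'joint_positions': array([ 1.13201848e+00,  4.23859283e-01,  1.63070599e+00,  1.30647947e-05,
        1.08857969e+00, -1.90292380e-02]), 'joint_vel': array([-0.00125841,  0.00054302, -0.00065783,  0.00105652,  0.0013101 ,
       -0.00143353]), 'joint_efforts': array([-6.72664319e-04, -5.57389963e+01, -2.81738269e+01, -8.24460312e-05,
        7.34872010e-03,  7.01924193e-06]), 'ee_pos': array([254.47201448, 570.26965881, 244.52786795]), 'orientation': array([-3.14004084e+00, -4.11010624e-05,  2.72183795e+00]), 'force': array([ 0.31181476, -0.18182592,  0.2866074 ]), 'wrist_torque': array([ 0.03508739, -0.00995389, -0.0207405 ]), 'gripper_force': 0.0, 'opening': 85.55641443837409}
```

View pics/top.png

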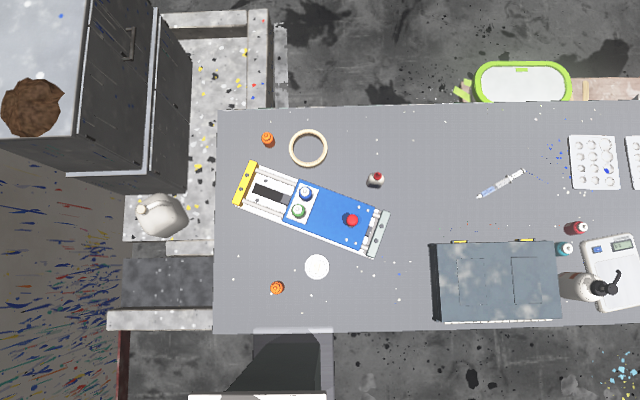

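View pics/scene.png

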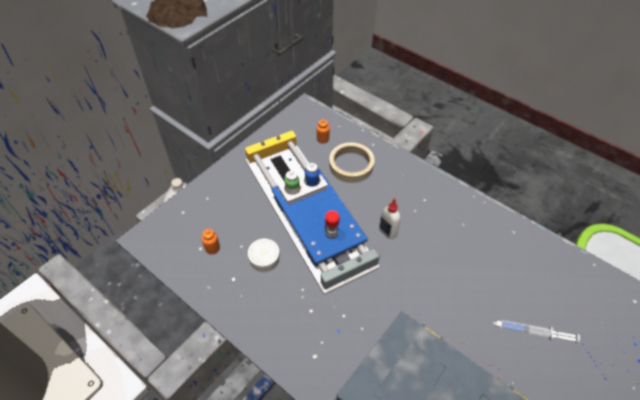

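Both views show the rail: yellow block at top-view (245,184), grey block at (380,234), and the red knob on the blue plate at (351,220) (scene view (332,218)). The other red spots are the glue tip, at (376,176) top and (393,203) scene, and a jar at (577,228). The knob is the one on the blue carriage. The blue bottle is at (305,193) and the green at (299,211). The orange look-alikes at (267,138) and (277,287) stay alone.

```bash
python3 - <<'E'
from h import *
a=np.load("top.npy",allow_pickle=True).item();b=np.load("scene.npy",allow_pickle=True).item()
def blobs(c,lo,hi,box,n=3):
    h=cv2.cvtColor(c["color"],cv2.COLOR_BGR2HSV); m=cv2.inRange(h,np.array(lo),np.array(hi))
    k=np.zeros_like(m);x0,y0,x1,y1=box;k[y0:y1,x0:x1]=m[y0:y1,x0:x1]
    cs=cv2.findContours(k,cv2.RETR_EXTERNAL,cv2.CHAIN_APPROX_NONE)[0]
    return sorted(cs,key=cv2.contourArea)[::-1][:n]
def cen(ct): 
    M=cv2.moments(ct);return np.array([M["m10"],M["m01"]])/M["m00"]
out=[]
for c,bx in((a,(335,205,368,236)),(b,(318,203,346,240))):
    ct=blobs(c,(0,140,80),(8,255,255),bx,1)[0]; print("knob",cen(ct),cv2.boundingRect(ct),cv2.minEnclosingCircle(ct)); out.append(ray(c,*cen(ct)))
(o1,d1),(o2,d2)=out
s=np.linalg.lstsq(np.c_[d1,-d2],o2-o1,rcond=None)[0]
p,q=o1+d1*s[0],o2+d2*s[1];print("knob tri",p,q, "cams",o1,o2)
print("top at z=110",onz(a,*cen(blobs(a,(0,140,80),(8,255,255),(335,205,368,236),1)[0]),108))
ct=blobs(a,(105,150,80),(125,255,255),(270,170,390,262),1)[0]
R=cv2.minAreaRect(ct);print("plate",R)
P=np.array([onz(a,*x,52)[:2] for x in cv2.boxPoints(R)]);print(P)
ct=blobs(a,(20,140,80),(35,255,255),(225,155,265,215),1)[0];R=cv2.minAreaRect(ct);print("yellow",R,np.array([onz(a,*x,46)[:2] for x in cv2.boxPoints(R)]))
ct=blobs(b,(20,140,80),(35,255,255),(235,120,310,170),1)[0];print("yellow scene",cv2.minAreaRect(ct))
big=cv2.resize(a["color"][150:265,225:400],None,fx=4.5,fy=4.5,interpolation=cv2.INTER_CUBIC);cv2.imwrite("pics/crop.png",big)
E
```

```text
knob [353.26436782 221.10344828] (350, 215, 7, 9) ((353.0, 218.5), 4.609872341156006)
knob [331.81304348 219.55507246] (327, 213, 11, 15) ((331.57525634765625, 219.97311401367188), 7.433568000793457)
knob tri [ 531.00185204 -228.0856344    99.1182657 ] [ 529.98841492 -227.15126658   98.9439538 ] cams [ 434.28428451 -177.7317225   931.34054939] [ 124.84141985 -532.10218461  819.80512528]
top at z=110 [ 529.96965217 -227.54824183  108.        ]
plate ((328.4863586425781, 214.369873046875), (80.99247741699219, 45.76308822631836), 20.556047439575195)
[[ 539.46280391  -69.30832889]
 [ 638.92720662 -107.40779512]
 [ 567.32721913 -280.53526073]
 [ 470.74304871 -240.0885697 ]]
yellow ((243.5, 174.0), (2.0, 1.0), 90.0) [[657.98347413  24.67304187]
 [657.91261926  22.28787695]
 [653.05360629  22.22590913]
 [653.12385     24.60884541]]
yellow scene ((270.83209228515625, 145.78829956054688), (13.840593338012695, 50.91971206665039), 70.01689147949219)
```

View pics/crop.png

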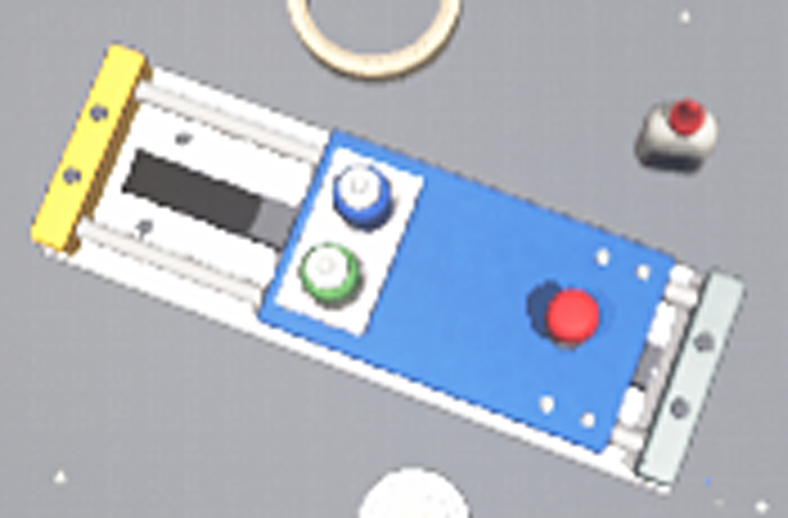

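The crop confirms the plain red round knob on the blue plate at crop (573,315), which is top pixel (352.3,220). The plate corners are clear at crop (332,130), (262,318), (603,453) and (673,262).

```bash
python3 - <<'E'
from h import *
from scipy.spatial.transform import Rotation as Ro
a=np.load("top.npy",allow_pickle=True).item()
f=lambda x,y,z:onz(a,(x+.5)/4.5-.5+225,(y+.5)/4.5-.5+150,z)[:2]
A,B,C,D=[f(*p,52) for p in((332,130),(262,318),(603,453),(673,262))]
print(A,B,C,D,np.linalg.norm(A-D),np.linalg.norm(A-B))
u=(A+B-C-D)/2;u/=np.linalg.norm(u);print("dir",u,np.degrees(np.arctan2(-u[0],u[1])), [np.degrees(np.arctan2(-(v)[0],v[1])) for v in(A-D,B-C)])
w=A-B;print("cross yaw",np.degrees(np.arctan2(w[1],w[0])))
print("axis from plate",(C+D)/2+40*u,(A+B)/2-150*u)
for z in(97,110):print("knob",z,f(573,315,z))
print("yellow",f(132,54,46),f(48,244,46)," grey",f(729,280,46),f(653,481,46))
for n,p,z in(("glue",(687,118),106),("tape",(375,0),24),("bb",(358,185),112),("bg",(327,263),112),):print(n,f(*p,z))
s=status.read_state();R=Ro.from_euler("xyz",s["orientation"]).as_matrix();print(R.round(3))
for n in(23,20):
  pass
E
```

```text
[ 639.48124869 -106.91499034] [542.43514198 -70.01298312] [ 470.13902506 -240.60859791] [ 565.79486978 -279.84407032] 187.9737990721828 103.82535799990012
dir [0.39110547 0.92034587] -23.023302353394367 [np.float64(-23.079217865277414), np.float64(-22.966574636757095)]
cross yaw -20.81942266352963
axis from plate [ 533.61116614 -223.41249948] [ 532.29237513 -226.51586661]
knob 97 [ 534.56722164 -225.47803751]
knob 110 [ 533.00469638 -224.73409417]
yellow [685.02447073  -1.16147167] [584.53279148  41.92701374]  grey [ 556.63756978 -308.70976754] [ 455.7935205  -265.58926577]
glue [ 628.04634494 -283.55473689]
tape [ 717.49628745 -128.82787529]
bb [ 598.08809579 -123.91275323]
bg [ 560.63765976 -108.56990575]
[[-0.913  0.408 -0.001]
 [ 0.408  0.913 -0.001]
 [ 0.    -0.001 -1.   ]]
```

Emit:
apply_moves --targets '[[[0, 0, 0, -1.05, 1], [-0.6, -0.65, 0, 0, 1], [-0.6, -0.65, 0, 0, 1], [-0.6, -0.65, 0, 0, 1], [-0.6, -0.65, 0, 0, 1], [-0.6, -0.65, 0, 0, 1], [-0.6, -0.65, 0, 0, 1], [-0.6, -0.65, 0, 0, 1]]]'

```text
clock: 0.77
ee_pos: [338.3, 335.9, 245.3]
orientation: [-3.142, 0.0, 2.742]
force: [0.2, 1.1, -1.2]
opening: 85.3
gripper_force: 0.0
```

Emit:
apply_moves --targets '[[[-0.6, -0.65, 0, 0, 1], [-0.6, -0.65, 0, 0, 1], [-0.6, -0.65, 0, 0, 1], [-0.6, -0.65, 0, 0, 1], [-0.6, -0.65, 0, 0, 1], [-0.6, -0.65, 0, 0, 1], [-0.6, -0.65, 0, 0, 1], [-0.6, -0.65, 0, 0, 1]]]'

```text
clock: 1.43
ee_pos: [433.9, 69.3, 245.5]
orientation: [3.141, 0.0, 2.741]
force: [1.5, 1.2, 0.4]
opening: 85.4
gripper_force: 0.0
```

Emit:
apply_moves --targets '[[[-0.6, -0.65, 0, 0, 1], [-0.6, -0.65, 0, 0, 1], [-0.6, -0.65, 0, 0, 1], [-0.6, -0.65, 0, 0, 1], [-0.6, -0.65, 0, 0, 0.7], [-0.6, -0.65, 0, 0, 0.7], [0, 0, 0, 0, 0.7], [0, 0, 0, 0, 0.7]]]'

```text
clock: 2.1
ee_pos: [505.4, -130.4, 245.0]
orientation: [-3.142, -0.0, 2.738]
force: [-0.5, -0.5, 0.4]
opening: 59.6
gripper_force: 0.0
```

Emit:
apply_moves --targets '[[[-0.52, -0.64, 0, 0, 0.6], [-0.52, -0.64, 0, 0, 0.6], [-0.52, -0.64, 0, 0, 0.6], [0, 0, 0.8, 0, 0.6], [0, 0, 0.8, 0, 0.6], [0, 0, 0, 0, 0.6], [0, 0, 0, 0, 0.6]]]'

```text
clock: 2.68
ee_pos: [531.3, -222.3, 180.1]
orientation: [3.141, -0.005, 2.741]
force: [-0.2, -0.7, 0.2]
opening: 51.3
gripper_force: 0.0
```

```bash
python3 - <<'E'
from h import *
s=status.read_state();print(s["ee_pos"],s["orientation"],s["force"],s["opening"])
a=imaging.camera("wrist");np.save("w1.npy",[a,s],allow_pickle=True);print(a["T_tool_cam"]);cv2.imwrite("pics/w1.png",a["color"])
E
```

```text
[ 531.26936273 -222.32273351  180.05404856] [ 3.14134718 -0.00488243  2.74133021] [-0.19775218 -0.70601318  0.22603344] 51.30385260770645
[[-5.71817957e-04 -9.57025483e-01 -2.90003271e-01  7.36897648e+01]
 [ 9.99999247e-01 -8.62085761e-04  8.73164344e-04  1.33174790e-01]
 [-1.08564822e-03 -2.90002554e-01  9.57025256e-01 -1.28436260e+02]
 [ 0.00000000e+00  0.00000000e+00  0.00000000e+00  1.00000000e+00]]
```

View pics/w1.png

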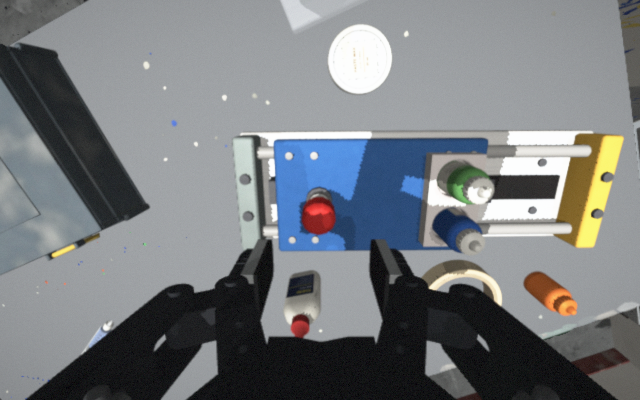

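The wrist view shows the knob at (318,214) between the fingers. The rail runs horizontally in the image, so the jaws line up with the slide. The yellow block is at (592,195).

```bash
python3 - <<'E'
from h import *
a,s=np.load("w1.npy",allow_pickle=True)
h=cv2.cvtColor(a["color"],cv2.COLOR_BGR2HSV);m=cv2.inRange(h,(0,120,50),(8,255,255))|cv2.inRange(h,(172,120,50),(180,255,255))
k=np.zeros_like(m);k[180:240,290:345]=m[180:240,290:345]
ct=max(cv2.findContours(k,0,1)[0],key=cv2.contourArea);x,y,w,hh=cv2.boundingRect(ct);print(x,y,w,hh)
T=a["T_tool_cam"];K=a["intrinsics"]
def tool(u,v,z):
    p=cv2.undistortPoints(np.array([[[u,v]]],float),K,a["dist_coeffs"])[0,0]
    d=T[:3,:3]@np.array([p[0],p[1],1]);o=T[:3,3];return o+d*(z-o[2])/d[2]
for z in(70,75,80):print(tool(x+(w-1)/2,y+hh-1-w/2,z))
# rail direction: plate long edges
for q in((275,140),(275,250),(488,138),(420,250)):print(q,tool(*q,128)[:2])
E
```

```text
302 197 33 37
[-0.61443447 -1.87160747 70.        ]
[-2.48667796 -1.92212199 75.        ]
[-4.35892145 -1.9726365  80.        ]
(275, 140) [ 48.44125073 -39.53121302]
(275, 250) [-57.04141701 -44.41810402]
(488, 138) [ 50.3261689  145.98462977]
(420, 250) [-57.29741141  96.8851084 ]
```

Emit:
apply_moves --targets '[[[-0.04, -0.045, 0.44, 0, 0.6], [0, 0, 0.44, 0, 0.6], [0, 0, 0.44, 0, 0.6], [0, 0, 0.44, 0, 0.6], [0, 0, 0.44, 0, 0.6], [0, 0, 0, 0, 0.45], [0, 0, 0, 0, 0.4], [0, 0, 0, 0, 0.4]]]' --newtons 20

```text
clock: 3.4
ee_pos: [534.8, -226.3, 95.4]
orientation: [-3.142, 0.003, 2.741]
force: [0.8, 0.4, -0.2]
opening: 34.5
gripper_force: 0.0
```

Emit:
apply_moves --targets '[[[0, 0, 0, 0, 0.37], [0, 0, 0, 0, 0.35], [0, 0, 0, 0, 0.34], [0, 0, 0, 0, 0.34]]]'

```text
clock: 3.73
ee_pos: [533.7, -226.3, 94.0]
orientation: [-3.142, 0.001, 2.74]
force: [-0.3, 0.1, 0.3]
opening: 29.0
gripper_force: 0.0
```

Emit:
apply_moves --targets '[[[0, 0, 0, 0, 0.32], [0, 0, 0, 0, 0.3], [0, 0, 0, 0, 0.28], [0, 0, 0, 0, 0.25]]]'

```text
clock: 4.07
ee_pos: [533.6, -226.3, 93.6]
orientation: [3.142, 0.0, 2.74]
force: [-0.3, 0.4, 5.2]
opening: 25.3
gripper_force: 19.5
```

Emit:
apply_moves --targets '[[[0, 0, 0, 0, 0.2], [0, 0, -0.1, 0, 0.2], [0, 0, -0.1, 0, 0.2], [0, 0, -0.1, 0, 0.2], [0, 0, -0.03, 0, 0.2], [0, 0, 0, 0, 0.2], [0, 0, 0, 0, 0.2]]]' --newtons 45

```text
clock: 4.65
ee_pos: [533.4, -226.2, 106.3]
orientation: [-3.142, 0.0, 2.74]
force: [3.8, -1.3, -9.6]
opening: 23.9
gripper_force: 44.6
```

Emit:
apply_moves --targets '[[[0, 0.03, 0, 0, 0.2], [0, 0.06, 0, 0, 0.2], [0, 0.1, 0, 0, 0.2], [0, 0.1, 0, 0, 0.2]]]'

```text
clock: 4.98
ee_pos: [538.0, -215.2, 106.4]
orientation: [-3.142, -0.0, 2.74]
force: [2.9, -1.7, -10.3]
opening: 24.0
gripper_force: 44.6
```

Emit:
apply_moves --targets '[[[0, 0.1, 0, 0, 0.2], [0, 0.12, 0, 0, 0.2], [0, 0.12, 0, 0, 0.2], [0, 0.12, 0, 0, 0.2], [0, 0.12, 0, 0, 0.2], [0, 0.1, 0, 0, 0.2], [0, 0.05, 0, 0, 0.2], [0, 0, 0, 0, 0.2]]]'

```text
clock: 5.65
ee_pos: [549.4, -187.7, 106.4]
orientation: [3.141, -0.001, 2.741]
force: [2.2, 0.9, -9.5]
opening: 23.8
gripper_force: 44.7
```

Emit:
apply_moves --targets '[[[0, 0, 0.05, 0, 0.2], [0, 0, 0, 0, 0.2], [0, 0, 0, 0, 0.34], [0, 0, 0, 0, 0.34], [0, 0, 0, 0, 0.34], [0, 0, 0.1, 0, 0.34], [0, 0, 0.1, 0, 0.34], [0, 0, 0, 0, 0.34]]]' --newtons 20

```text
clock: 6.32
ee_pos: [549.0, -188.6, 95.9]
orientation: [-3.142, -0.001, 2.74]
force: [0.3, 0.8, 0.2]
opening: 29.1
gripper_force: 0.0
```

Emit:
apply_moves --targets '[[[0, 0.025, 0, 0, 0.34], [0, 0.025, 0, 0, 0.34], [0, 0.025, 0, 0, 0.34], [0, 0.025, 0, 0, 0.34], [0, 0.025, 0, 0, 0.34]]]'

```text
clock: 6.73
ee_pos: [551.2, -184.2, 96.4]
orientation: [-3.141, -0.0, 2.74]
force: [-1.1, -2.6, -1.8]
opening: 28.9
gripper_force: 1.4
```

Emit:
apply_moves --targets '[[[0, 0.025, 0, 0, 0.34], [0, 0.025, 0, 0, 0.34], [0, 0.025, 0, 0, 0.34]]]'

```text
clock: 6.98
ee_pos: [552.4, -181.2, 96.5]
orientation: [-3.141, -0.0, 2.74]
force: [-1.5, -1.6, -2.0]
opening: 29.2
gripper_force: 0.8
```

Emit:
apply_moves --targets '[[[0, 0.03, 0, 0, 0.34], [0, 0.03, 0, 0, 0.34], [0, 0.03, 0, 0, 0.34]]]'

```text
clock: 7.23
ee_pos: [554.0, -177.6, 96.5]
orientation: [3.141, -0.0, 2.74]
force: [-1.3, -0.9, -1.4]
opening: 29.2
gripper_force: 0.9
```

Emit:
apply_moves --targets '[[[0, 0.03, 0, 0, 0.34], [0, 0.03, 0, 0, 0.34], [0, 0.03, 0, 0, 0.34]]]'

```text
clock: 7.48
ee_pos: [555.4, -174.4, 96.5]
orientation: [3.142, -0.0, 2.74]
force: [-0.5, -1.1, -0.8]
opening: 29.0
gripper_force: 0.8
```

Emit:
apply_moves --targets '[[[0, 0.03, 0, 0, 0.34], [0, 0.03, 0, 0, 0.34], [0, 0.03, 0, 0, 0.34]]]'

```text
clock: 7.73
ee_pos: [556.9, -171.2, 96.6]
orientation: [3.142, 0.0, 2.74]
force: [-1.4, -1.4, -0.6]
opening: 29.0
gripper_force: 0.8
```

Emit:
apply_moves --targets '[[[0, 0.03, 0, 0, 0.34], [0, 0.03, 0, 0, 0.34], [0, 0.03, 0, 0, 0.34]]]'

```text
clock: 7.98
ee_pos: [558.3, -167.9, 96.6]
orientation: [-3.142, 0.0, 2.74]
force: [-1.1, -0.4, -0.0]
opening: 28.8
gripper_force: 0.7
```

Emit:
apply_moves --targets '[[[0, 0.03, 0, 0, 0.34], [0, 0.03, 0, 0, 0.34], [0, 0.03, 0, 0, 0.34]]]'

```text
clock: 8.23
ee_pos: [559.7, -164.6, 96.6]
orientation: [-3.142, 0.0, 2.74]
force: [-1.4, -1.5, 0.2]
opening: 28.8
gripper_force: 0.9
```

Emit:
apply_moves --targets '[[[0, 0.03, 0, 0, 0.34], [0, 0.03, 0, 0, 0.34], [0, 0.03, 0, 0, 0.34]]]'

```text
clock: 8.48
ee_pos: [561.1, -161.3, 96.6]
orientation: [-3.142, 0.0, 2.74]
force: [-0.7, -0.5, -0.6]
opening: 28.7
gripper_force: 0.4
```

```bash
cat > k.py <<'E'
from h import *
import sys
s=status.read_state();a=imaging.camera("wrist")
h=cv2.cvtColor(a["color"],cv2.COLOR_BGR2HSV);m=cv2.inRange(h,(0,120,50),(8,255,255))|cv2.inRange(h,(172,120,50),(180,255,255))
k=np.zeros_like(m);k[:,270:370]=m[:,270:370]
for c in sorted(cv2.findContours(k,0,1)[0],key=cv2.contourArea)[::-1][:2]:print(cv2.boundingRect(c))
print(s["ee_pos"],s["force"])
cv2.imwrite("pics/%s.png"%sys.argv[1],a["color"])
E
python3 k.py w2
```

```text
(288, 241, 58, 69)
[ 561.0729638  -161.29441606   96.56153581] [-0.65396614 -0.53499301 -0.56815583]
```

View pics/w2.png

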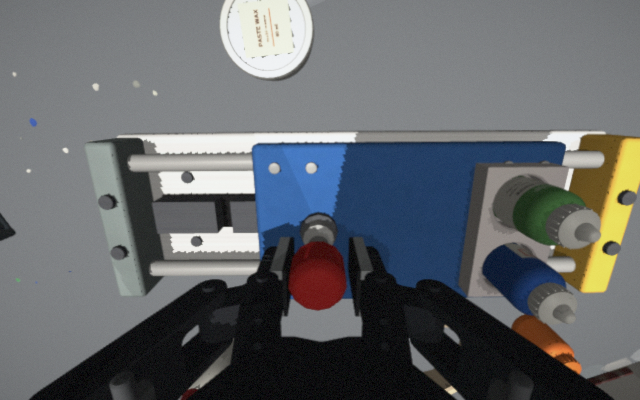

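The carriage has moved along with the knob at (317,275). The neck is visible above the barrel, so the pin is still riding on the strip. Both bottles stand in their pockets at (545,215) and (525,275). I'll carry on.

Emit:
apply_moves --targets '[[[0, 0.03, 0, 0, 0.34], [0, 0.03, 0, 0, 0.34], [0, 0.03, 0, 0, 0.34]]]'

```text
clock: 8.78
ee_pos: [562.5, -158.0, 96.5]
orientation: [-3.142, 0.0, 2.74]
force: [-0.2, -1.2, -0.4]
opening: 28.9
gripper_force: 0.5
```

Emit:
apply_moves --targets '[[[0, 0.03, 0, 0, 0.34], [0, 0.03, 0, 0, 0.34], [0, 0.03, 0, 0, 0.34]]]'

```text
clock: 9.03
ee_pos: [563.8, -154.6, 96.4]
orientation: [-3.142, -0.0, 2.74]
force: [-0.2, -1.8, -0.5]
opening: 29.4
gripper_force: 0.7
```

Emit:
apply_moves --targets '[[[0, 0.03, 0, 0, 0.34], [0, 0.03, 0, 0, 0.34], [0, 0.03, 0, 0, 0.34]]]'

```text
clock: 9.28
ee_pos: [565.1, -151.3, 96.5]
orientation: [-3.142, -0.0, 2.74]
force: [-0.9, -1.0, 0.1]
opening: 28.9
gripper_force: 0.7
```

Emit:
apply_moves --targets '[[[0, 0.03, 0, 0, 0.34], [0, 0.03, 0, 0, 0.34], [0, 0.03, 0, 0, 0.34]]]'

```text
clock: 9.53
ee_pos: [566.1, -148.9, 96.5]
orientation: [-3.14, -0.0, 2.741]
force: [-4.6, -9.6, 0.9]
opening: 28.9
gripper_force: 5.5
```

```bash
python3 k.py w3
```

```text
(290, 234, 53, 62)
[ 566.13089278 -148.94083738   96.5289737 ] [-4.61520657 -9.59998009  0.85429743]
```

Emit:
apply_moves --targets '[[[0, -0.04, 0, 0, 0.34], [0, 0, 0, 0, 0.34], [0, 0, 0, 0, 0.34]]]'

```text
clock: 9.83
ee_pos: [565.7, -149.9, 96.5]
orientation: [-3.141, -0.0, 2.74]
force: [-2.2, -4.0, 0.5]
opening: 29.2
gripper_force: 2.8
```

```bash
python3 k.py w4
```

```text
(290, 233, 54, 63)
[ 565.68693118 -149.93173677   96.50078664] [-2.21061746 -4.03467016  0.49278737]
```

View pics/w4.png

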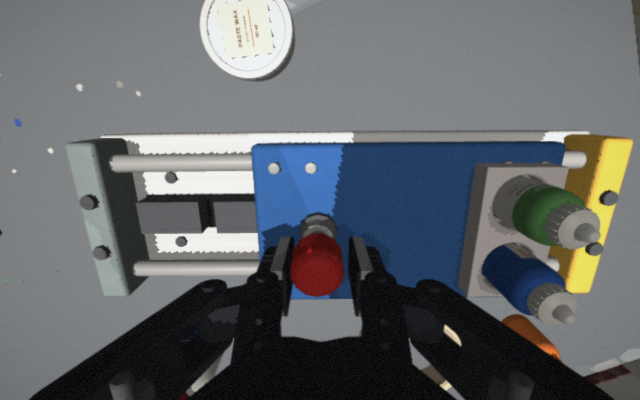

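The knob has moved away from the camera (width 58 to 54 px, bottom edge from row 310 to 296), so the pin has dropped. Both bottles are standing. I'll take off the remaining side load.

Emit:
apply_moves --targets '[[[0, -0.05, 0, 0, 0.36], [0, 0, 0, 0, 0.38], [0, 0, 0, 0, 0.38], [0, 0, 0, 0, 0.38]]]'

```text
clock: 10.22
ee_pos: [565.4, -151.2, 96.6]
orientation: [3.141, 0.0, 2.74]
force: [-0.6, -0.3, 0.7]
opening: 32.5
gripper_force: 0.0
```

```bash
python3 k.py w5
```

```text
(291, 233, 54, 63)
[ 565.43051305 -151.1757334    96.59512969] [-0.60930433 -0.33459749  0.67416943]
```

Emit:
apply_moves --targets '[[[0, 0, 0, 0, 0.5], [0, 0, 0, 0, 0.6], [0, 0, -0.3, 0, 0.6], [0, 0, -0.6, 0, 0.6], [0, 0, -0.6, 0, 0.6], [0, 0, -0.59, 0, 0.6], [0, 0, 0, 0, 0.6], [0, 0, 0, 0, 0.6]]]'

```text
clock: 10.93
ee_pos: [566.3, -151.7, 182.5]
orientation: [3.141, 0.004, 2.74]
force: [-0.4, -0.9, -0.4]
opening: 51.5
gripper_force: 0.0
```

```bash
python3 k.py w6; python3 - <<'E'
import cv2,numpy as np
A=[cv2.imread(f"pics/{n}.png")[150:260,250:350] for n in("w1","w6")]
cv2.imwrite("pics/cmp.png",cv2.resize(np.hstack(A),None,fx=4,fy=4,interpolation=2))
E
```

```text
(303, 188, 33, 37)
[ 566.28568104 -151.70554351  182.45531071] [-0.42538884 -0.85386463 -0.3567539 ]
```

View pics/cmp.png

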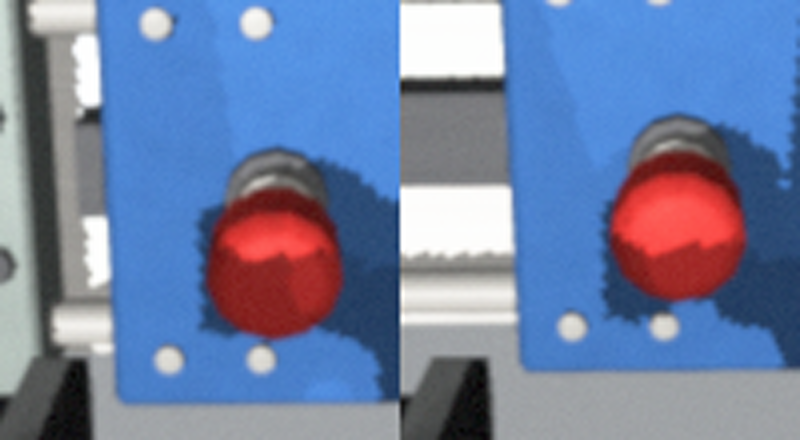

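Beside the starting picture (pin home), the knob has the same size (33x37 px) and the same spacing to barrel and plate, so the pin is fully home. Bottles were standing and the gripper is clear.

```bash
python3 -c "
from h import *
print(finish_job())"
```

```text
the job is handed in; nothing more can be done
None
```

The job is handed in: the carriage is locked about 80 mm from its first hole with the pin fully home, both bottles were still standing at my last look, and the gripper is clear; the peak side force I read when the pin locked was about 11 N.

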